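# Wind the pump speed down and isolate the supply

## Task

Shut the pump down for service: first turn the black speed knob on the white control box anticlockwise (seen from above) all the way to its stop, and only then throw the red handle on the grey isolator box a quarter turn anticlockwise, from on to off, so that it clicks home and stays there. Leave the bottle, the safety glasses and the grease tube beside them where they are.

Things in the scene. Friction and masses are not known exactly. Their poses are not given: they have to be found in the camera images.
- isolator: grey isolator box (110 x 110 x 60 mm) with a yellow ring on its lid, fixed on a pedestal of varying height (underside 165 to 215 mm above the bench). Origin at the centre of its underside, z up, x away from the robot at yaw 0. The green dot on the lid, 45 degrees clockwise of its +x, marks on; the white dot, 45 degrees anticlockwise of +x, off. It may stand left or right of the control box
- isolator_handle (a joint): angle of the red handle, growing anticlockwise seen from above: 0 = on (over the green dot), 1.57 = off (over the white dot). A detent pulls it into on or off, whichever is nearer (it tips over at 0.785); turning takes at most about 0.25 N m, some 4 N near the end. Stops lie 0.06 beyond either position
- isolator_axis (a point): point on the handle's turning axis, over the centre of the box, at mid-height of the lever (79 mm above the box's underside)
- handle_end (a point): point on the centre line of the red lever, 60 mm from its axis, at mid-height. The lever is a straight level bar 16 mm wide and 22 mm high (11 mm above and below this point, 8 mm clear of the lid) that ends 80 mm from the axis; its round hub is 38 mm across. The point's x axis points outward along the lever
- speed_box: white control box, 120 (x) x 110 (y) x 55 mm, fixed on a pedestal of its own height (underside 165 to 215 mm up). Origin at the centre of its underside, z up; the vertical knob axis lies 8 mm to -x of it. Mind the fixed hose and pipe that cross overhead between the robot and both boxes (x 0.28 to 0.42 m, 0.56 to 0.65 m above the bench), and the pump to the right (y below -0.06)
- speed_knob (a joint): angle of the black speed knob, growing clockwise seen from above: 0 = at its low end stop, 5.24 = at the other. It starts between 0.6 and 1.4. It turns against a light friction of 0.05 N m and stays where it is left
- knob_grip (a point): on the knob's vertical axis, 26.5 mm above the lid. The grip is an upright bar 52 mm long and 14 mm wide whose top is 13 mm above this point, on a round skirt 52 mm across whose top is 16 mm below this point. The point's x axis points along the bar to its end with the white line; the red mark on the lid's scale shows where that end points at the low stop
- solvent_bottle: bystander: small white bottle with a red nozzle, 57 mm across, 151 mm high, loose; origin at the centre of its base
- safety_glasses: bystander: folded black safety glasses, 42 x 131 x 27 mm, loose; origin at the centre of the underside
- grease_tube: bystander: white tube with a blue cap, 37 x 116 x 26 mm, loose; origin at the centre of the underside

How it is judged:
By the outcome, as a careful person would: the job done as asked, in the order asked, and still so for the second after the job is handed in, with the robot touching nothing.
It also fails if it takes over 54 s, if anything falls off the work surface, if the arm or the gripper's body presses on something with over 40 N, if the wrist force passes 120 N, or if a joint passes its speed limit or range.

## Robot

A 7-joint arm with a two-finger parallel gripper is mounted at the origin on a cart in front of the work surface, level with it; the furniture and walls round the work are solid. World frame = base frame: x ahead of the robot, y to its left, z up, the work surface at z = 0. Lengths are in mm, angles in rad, forces in N, time in s.
With the tool pointing down it reaches from about 400 to 875 mm from the base axis. Payload 6.5 kg.
Tool frame: the origin (TCP) lies on the front face of the gripper's body, between the roots of the fingers; the fingertips stand 64 mm ahead of it and the grasp point (between the pads) lies 45 mm ahead of it; z points along the fingers, x is the direction in which the jaws open and shut, and the axes are right-handed (so a half turn about z gives the same grasp; the last joint's range is limited). The gripper opens to 88 mm and grips with 3 to 60 N. Pads are 18 mm wide; open, the fingers measure 123 mm over their backs; the gripper's body (75 mm by 187 mm) begins 45 mm behind the grasp point.
Start: joints at [1.185, 0.536, -0.004, 1.538, 0.003, 1.067, -0.071], TCP at [204.342, -617.037, 302.716] pointing down, gripper open.
Joint ranges: [-2.7, 2.7], [-0.37, 2.16], [-1.27, 1.26], [0.24, 2.4], [-1.31, 4.45], [0.19, 1.91], [-2.76, 2.76]. Speed limits (rad/s): [2.39, 2.39, 3.14, 3.14, 3.14, 3.14, 3.14].

## Interface

Orientations are given as a rotation vector (axis times angle).
In Python, from rig import status, eyes, workorder gives the robot as it stands.
- The arm moves only by the tool step_arm, never from a script. Its argument "moves" is a list of rows, each an object with "angular": the turn, a rotation vector about the tool's x, y, z in rad, a list of three; "slide": the shift along the tool's x, y, z in mm, a list of three; "claw": the opening, from 0 (shut) to 1 (fully open). A call has exactly 10 rows; each row is the pose to reach, as a shift and turn from the pose commanded when the call began, along the tool's axes at that moment; what a row does not reach only later rows make up. A row lasts 1/8 s, in which the tool goes at most 62.5 mm and 10.7 degrees, less where a joint would pass 70% of its speed; a pose out of reach is approached as far as the arm can. A call with a gripper value outside its range is refused whole. The fingers move at their own pace and stop on an object; "squeeze" is the grip in N (left out, the last holds). Time passes only in rows, so rows that repeat a pose let the fingers close, or fill a call up. It gives the time, the measured TCP pose, the force and the opening at its end, in the units of the state.
- status.observe(): the state, without advancing time (a new reading comes with each control period).
- eyes.get_image(name): name is "side" or "top"; returns the picture (400x640x3 uint8, red, green, blue); there is no depth.
- eyes.camera_model(name): a dict with "intrinsics" (3x3 intrinsics, pixels), "R" (3x3) and "t" (3): a world point X has camera coordinates R X + t. Camera axes: x right, y down, z forward; pixel columns grow to the right and rows downward; lengths in mm; the calibration is good to about 2 mm. A picture is of the moment at which its call begins. camera_model takes no time and is no camera call.
- workorder.close_job(): hands the job in, once; it reports no verdict.
The state is a dict: "time_s": time; "joint_pos": joint angles; "qvel": joint speeds; "effort": joint torques, N m; "tcp_pos": TCP position; "ee_rot": TCP orientation; "contact_force": force on the tool from outside, world axes, zero at the start; "ft_torque": the same for the moment, N m; "grip_width": finger opening in mm.
Only numpy, scipy, OpenCV 4.12 (cv2) and the standard library are available. Lean on these libraries where they do the work, as an engineer would, in place of code of your own. Each camera call takes 0.05 s, during which the arm holds its last target. There are 200 camera calls.

## Working session

There is one attempt and no reset: what is moved stays moved. The work goes in short steps, Python scripts to look and compute and a tool call to move; the robot and the scene stay as the last step left them, time stands still between calls to the robot, and variables do not carry over. Pictures are saved under pics/ and viewed, about 8 in all and at most 12, crops included, and the job is handed in when it is done.

Besides the shell and the picture viewer there is one more tool, called after "Call:" as name(argument=value, ...), one argument or row to a line, values as JSON. step_arm: Moves the arm, as the interface text tells. Its arguments: {"type":"object","properties":{"moves":{"type":"array","items":{"type":"object","properties":{"angular":{"type":"array","items":{"type":"number"}},"slide":{"type":"array","items":{"type":"number"}},"claw":{"type":"number"}}}},"squeeze":{"type":"number"}},"required":["moves"]}

```bash
mkdir -p pics; python3 - <<'E'
from rig import status, eyes
import cv2,numpy as np
print(status.observe())
for n in("side","top"):
    m=eyes.camera_model(n);print(n,m, -np.array(m["R"]).T@np.array(m["t"]))
    cv2.imwrite(f"pics/{n}0.png",eyes.get_image(n)[:,:,::-1])
E
```

```text
{'time_s': 0.0, 'joint_pos': array([ 1.18484579,  0.53714984, -0.0044218 ,  1.53887167,  0.00260571,
        1.06731398, -0.0711838 ]), 'qvel': array([ 0.0001574 , -0.00136229, -0.00183184, -0.00041936,  0.00022679,
       -0.00201547, -0.00091305]), 'effort': array([ 1.22636771e-03, -5.70968485e+01,  9.91153568e-01, -2.51593977e+01,
       -5.62255306e-02,  1.79517193e-02,  2.04968037e-04]), 'tcp_pos': array([ 204.13402962, -616.57519838,  301.85030372]), 'ee_rot': array([-2.54609477e+00,  1.83884482e+00,  2.33396479e-03]), 'contact_force': array([ 0.07151688, -0.06681966,  0.08794632]), 'ft_torque': array([-0.00802794,  0.01158077,  0.02822011]), 'grip_width': 88.11270284984077}
side {'intrinsics': array([[447.1962629 ,   0.        , 316.45496103],
       [  0.        , 447.1962629 , 192.96206251],
       [  0.        ,   0.        ,   1.        ]]), 'R': array([[ 0.87828025,  0.47812995, -0.00394453],
       [ 0.41631658, -0.76874024, -0.48550897],
       [-0.2351687 ,  0.42477076, -0.87422279]]), 't': array([-550.58683997,   34.38872832, 1037.66443705])} [ 713.27914005 -151.08145534  921.67412849]
top {'intrinsics': array([[394.17976723,   0.        , 321.88587168],
       [  0.        , 394.17976723, 198.97796906],
       [  0.        ,   0.        ,   1.        ]]), 'R': array([[ 0.02288401, -0.9994371 , -0.02453185],
       [-0.98077015, -0.01768582, -0.19436339],
       [ 0.19382011,  0.02850792, -0.98062279]]), 't': array([229.64588308, 530.98771991, 941.61537846])} [ 333.01768775  212.06407469 1032.20771124]
```

View pics/side0.png

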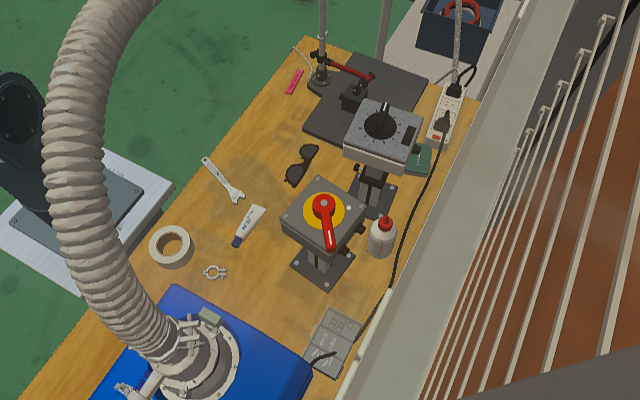

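View pics/top0.png

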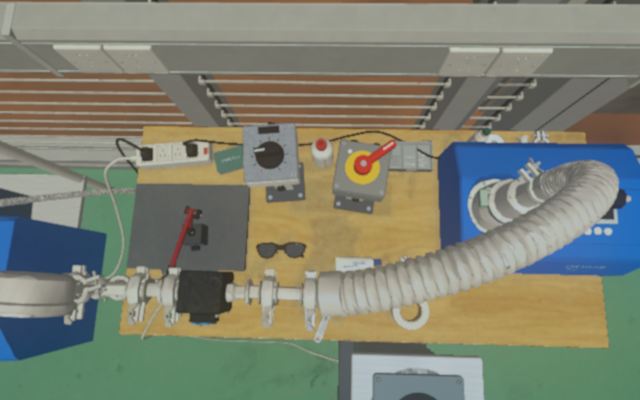

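Both boxes are visible: the knob at side (380,121) and top (269,155), and the red handle hub at side (323,203) and top (363,164). Next I'll take closer crops and triangulate.

```bash
cat > h.py <<'E'
import numpy as np,cv2
from rig import status,eyes
M={n:eyes.camera_model(n) for n in("side","top")}
def ray(n,p):
    m=M[n];d=m["R"].T@np.linalg.inv(m["intrinsics"])@[p[0],p[1],1.]
    return -m["R"].T@m["t"],d/np.linalg.norm(d)
def plane(n,p,z):
    c,d=ray(n,p);return c+d*(z-c[2])/d[2]
def tri(ps,pt):
    A=[];b=[]
    for n,p in(("side",ps),("top",pt)):
        c,d=ray(n,p);P=np.eye(3)-np.outer(d,d);A.append(P);b.append(P@c)
    A=np.vstack(A);b=np.hstack(b);x=np.linalg.lstsq(A,b,rcond=None)[0]
    return x,np.linalg.norm(A@x-b)
def proj(n,X):
    m=M[n];q=m["intrinsics"]@(m["R"]@np.asarray(X,float)+m["t"]);return q[:2]/q[2]
E
python3 - <<'E'
from h import *
I={n:cv2.imread(f"pics/{n}0.png") for n in M}
print("hub",tri((323,203),(363,164)),"knob",tri((380,121),(269,155)))
c=lambda n,u,v:cv2.resize(I[n][v:v+75,u:u+100],None,fx=4,fy=4,interpolation=cv2.INTER_CUBIC)
cv2.imwrite("pics/c0.png",np.vstack([np.hstack([c("side",335,90),c("top",225,118)]),np.hstack([c("side",275,175),c("top",315,132)])]))
for n in M:
    h=cv2.cvtColor(I[n],cv2.COLOR_BGR2HSV)
    for nm,k,a in(("red",((h[...,0]<8)|(h[...,0]>172))&(h[...,1]>150)&(h[...,2]>90),100),("yel",(abs(h[...,0].astype(int)-25)<6)&(h[...,1]>200)&(h[...,2]>150),60)):
        N,_,s,ce=cv2.connectedComponentsWithStats(k.astype(np.uint8))
        print(n,nm,[(s[i].tolist(),ce[i].round(1).tolist()) for i in range(1,N) if s[i,4]>a])
E
```

```text
hub (array([556.49647973, 153.70204528, 270.527266  ]), np.float64(0.25347475232042804)) knob (array([569.89754875, 342.32285452, 282.17366778]), np.float64(2.259552574411506))
side red [([462, 0, 18, 24, 144], [473.6, 8.8]), ([331, 61, 40, 19, 125], [351.2, 70.3]), ([286, 71, 16, 23, 137], [293.0, 82.5]), ([313, 194, 23, 58, 675], [325.3, 218.0]), ([378, 215, 15, 16, 136], [384.8, 222.3])]
side yel [([303, 193, 19, 37, 331], [311.0, 213.6]), ([330, 194, 15, 34, 258], [337.5, 211.2])]
top red [([355, 141, 41, 33, 364], [370.2, 159.4]), ([171, 218, 20, 48, 146], [180.9, 239.5])]
top yel []
```

View pics/c0.png

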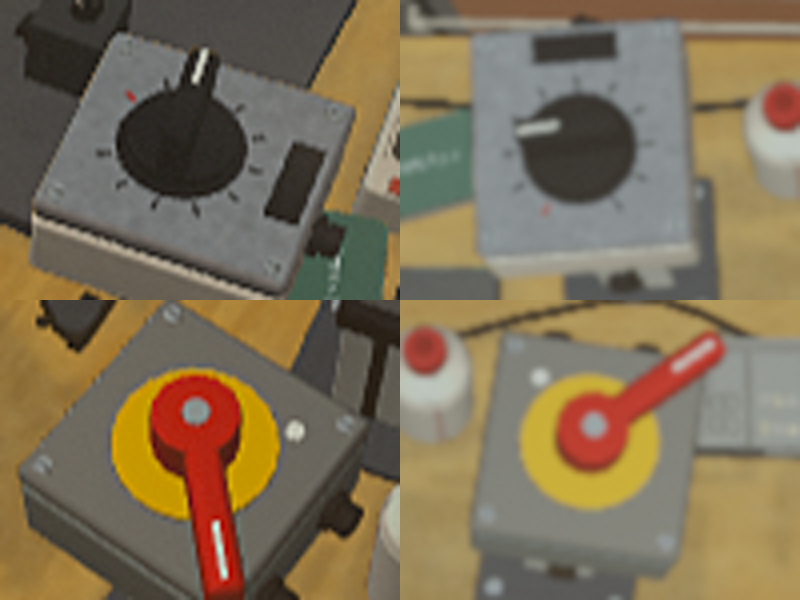

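The crops show the knob's white end pointing left (+y), with the red stop mark about 1 rad anticlockwise of it. The lever lies over the green dot and the white dot is visible at upper left. Now I'll turn these into positions.

```bash
python3 - <<'E'
from h import *
def S(x,y,o): return ((x+.5)/4-.5+o[0],(y+.5)/4-.5+o[1])
ks=lambda x,y:S(x,y,(335,90)); kt=lambda x,y:S(x-400,y,(225,118))
is_=lambda x,y:S(x,y-300,(275,175)); it=lambda x,y:S(x-400,y-300,(315,132))
T=lambda nm,a,b:print(nm,tri(a,b)[0].round(1),round(tri(a,b)[1],1)) or tri(a,b)[0]
a=[T("klid",ks(*p),kt(*q)) for p,q in zip([(120,35),(353,103),(285,285),(35,213)],[(472,35),(682,22),(695,245),(478,250)])] if 0 else None
# side: knob box corners: near-cam mapping by screws/display: display is at +x end
T("redmark",ks(131,96),kt(546,210)); T("disp c",ks(296,183),kt(575,47))
T("skirt",ks(182,143),kt(579,148))
T("white tip",ks(206,50),kt(517,132)); T("white in",ks(196,82),kt(558,125))
T("corner -x+y",ks(120,35),kt(480,250)); T("corner +x+y",ks(353,103),kt(474,36)); T("corner +x-y",ks(285,283),kt(683,22)); T("corner -x-y",ks(35,213),kt(696,243))
T("hubtop",is_(195,411),it(594,427)); T("wl in",is_(217,524),it(674,370)); T("wl out",is_(224,580),it(715,342))
T("white dot",is_(295,431),it(541,377)); T("tip",is_(222,594),it(722,340))
T("ring",is_(195,445),it(590,442))
E
```

```text
redmark [540.5 357.6 270. ] 0.0
disp c [626.9 347.2 270.9] 0.2
skirt [572.8 342.4 272. ] 0.4
white tip [568.7 366.4 308.6] 0.2
white in [572.4 346.8 309.7] 0.5
corner -x+y [519.7 390.1 267.9] 0.2
corner +x+y [632.1 399.6 272.6] 1.1
corner +x-y [642.4 293.4 271.7] 2.8
corner -x-y [528.  283.2 260.4] 1.5
hubtop [557.1 153.7 273.2] 0.4
wl in [588.1 113.7 271.5] 0.7
wl out [602.2  93.2 273.8] 0.4
white dot [592.1 179.1 244.4] 0.3
tip [604.  89. 271.] 0.2
ring [557.7 153.4 243.4] 0.2
```

Positions found:
- **Knob:** axis (573, 342), lid z 270, bar at 1.75 rad, needs about +0.95 rad.
- **Isolator:** axis (557, 154), lever mid z about 263, lever at −0.93 rad.

Before sweeping over the pump and hose, I'll raise the arm and learn its kinematics.

Call:
step_arm(
  moves=[
    {"slide":[0,0,-40]},
    {"slide":[0,0,-90]},
    {"slide":[0,0,-140]},
    {"slide":[0,0,-190]},
    {"slide":[0,0,-240]},
    {"slide":[0,0,-290]},
    {"slide":[0,0,-340]},
    {"slide":[0,0,-380]},
    {"slide":[0,0,-400]},
    {"slide":[0,0,-400]},
  ],
)

```text
schema error: expected keys angular, slide, claw
```

```bash
python3 - <<'E'
from rig import status
s=status.observe();print({k:s[k].round(4) for k in("joint_pos","tcp_pos","ee_rot")},s["time_s"])
E
```

```text
{'joint_pos': array([ 1.1848,  0.5371, -0.0045,  1.5388,  0.0026,  1.0672, -0.0712]), 'tcp_pos': array([ 204.2146, -616.6285,  301.9479]), 'ee_rot': array([-2.5463e+00,  1.8388e+00,  2.0000e-03])} 0.1
```

Call:
step_arm(
  moves=[
    {"angular":[0,0,0],"claw":1,"slide":[0,0,-40]},
    {"angular":[0,0,0],"claw":1,"slide":[0,0,-90]},
    {"angular":[0,0,0],"claw":1,"slide":[0,0,-140]},
    {"angular":[0,0,0],"claw":1,"slide":[0,0,-190]},
    {"angular":[0,0,0],"claw":1,"slide":[0,0,-240]},
    {"angular":[0,0,0],"claw":1,"slide":[0,0,-290]},
    {"angular":[0,0,0],"claw":1,"slide":[0,0,-340]},
    {"angular":[0,0,0],"claw":1,"slide":[0,0,-380]},
    {"angular":[0,0,0],"claw":1,"slide":[0,0,-400]},
    {"angular":[0,0,0],"claw":1,"slide":[0,0,-400]},
  ],
)

```text
time_s: 1.35
tcp_pos: [202.2, -611.9, 693.8]
ee_rot: [2.537, -1.835, 0.017]
contact_force: [0.2, -0.1, 0.4]
grip_width: 88.3
```

```bash
python3 - <<'E'
from rig import status
s=status.observe();print({k:s[k].round(4) for k in("joint_pos","tcp_pos","ee_rot")},s["time_s"])
E
```

```text
{'joint_pos': array([ 1.0536,  0.4562,  0.2639,  0.773 , -0.1208,  1.9088, -0.0029]), 'tcp_pos': array([ 202.2127, -611.8569,  693.7671]), 'ee_rot': array([ 2.537 , -1.8354,  0.0173])} 1.35
```

```bash
python3 - <<'E'
from h import *
for p in[(255,292),(300,294),(345,275),(345,315),(430,262),(460,285),(510,215),(560,170),(600,160),(620,190),(600,215),(200,300),(40,300)]:
    print(p,[plane("top",p,z).round(0)[:2].tolist() for z in(0,560,650,750)])
# where hose pts (y=300..-100, x 350, z 600) would project in side view
for y in(400,300,200,100,0,-100): print(y,proj("side",(350,y,600)).round(), proj("top",(350,y,600)).round())
cv2.imwrite("pics/a1.png",np.vstack([cv2.resize(eyes.get_image(n)[:,:,::-1],(480,300)) for n in M]))
E
```

```text
(255, 292) [[291.0, 408.0], [314.0, 302.0], [317.0, 285.0], [322.0, 266.0]]
(300, 294) [[289.0, 292.0], [313.0, 249.0], [317.0, 242.0], [321.0, 234.0]]
(345, 275) [[339.0, 178.0], [336.0, 197.0], [335.0, 200.0], [335.0, 203.0]]
(345, 315) [[240.0, 177.0], [291.0, 196.0], [299.0, 199.0], [308.0, 202.0]]
(430, 262) [[377.0, -40.0], [353.0, 97.0], [349.0, 119.0], [345.0, 143.0]]
(460, 285) [[321.0, -114.0], [327.0, 63.0], [328.0, 91.0], [330.0, 123.0]]
(510, 215) [[503.0, -251.0], [411.0, 0.0], [396.0, 40.0], [380.0, 85.0]]
(560, 170) [[627.0, -392.0], [468.0, -64.0], [442.0, -12.0], [413.0, 47.0]]
(600, 160) [[657.0, -500.0], [481.0, -114.0], [453.0, -51.0], [422.0, 17.0]]
(620, 190) [[575.0, -542.0], [444.0, -133.0], [423.0, -67.0], [399.0, 6.0]]
(600, 215) [[508.0, -483.0], [413.0, -106.0], [398.0, -45.0], [381.0, 22.0]]
(200, 300) [[268.0, 548.0], [303.0, 366.0], [309.0, 337.0], [315.0, 304.0]]
(40, 300) [[258.0, 965.0], [299.0, 556.0], [305.0, 491.0], [312.0, 418.0]]
400 [ 276. -119.] [161. 257.]
300 [235. -81.] [251. 259.]
200 [186. -37.] [343. 261.]
100 [130.  15.] [436. 263.]
0 [62. 78.] [531. 266.]
-100 [-21. 153.] [626. 268.]
```

View pics/a1.png

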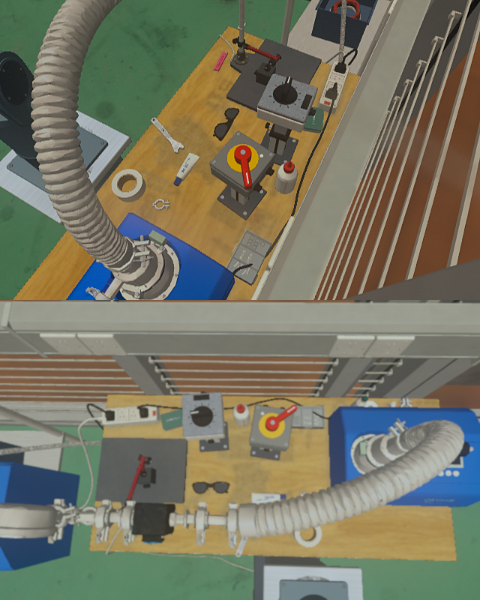

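The arm isn't in view. The pipe and hose run at x about 290–360 with the loop crest near z 600, so I'll pass over them with the tool tilted outward. A script will work out the rows.

```bash
cat >> h.py <<'E'
from scipy.spatial.transform import Rotation as Ro
def pose(p,phi,tilt=0):  # phi: azimuth of tool x, tilt outward
    R=np.array([[np.cos(phi),np.sin(phi),0],[np.sin(phi),-np.cos(phi),0],[0,0,-1]]).T
    return np.asarray(p,float),Ro.from_matrix(R)*Ro.from_rotvec([0,tilt,0])
def cyl(r,az,z,tilt=0): return pose((r*np.cos(az),r*np.sin(az),z),az,tilt)
def cur():
    s=status.observe();return np.array(s["tcp_pos"]),Ro.from_rotvec(s["ee_rot"])
def rows(tg,base=None):
    p0,R0=base or cur()
    for p,R in tg:
        print("slide",R0.inv().apply(p-p0).round(0).tolist(),"ang",(R0.inv()*R).as_rotvec().round(2).tolist())
E
python3 - <<'E'
from h import *
for z in(0,200,300,360,400):print(z,proj("side",(0,0,z)).round())
L=np.linspace
A=[cyl(r,-1.25,z,t) for r,z,t in zip(L(635,560,6),L(698,740,6),L(.18,1.05,6))]
az=L(-1.25,.45,17)[1:]
A+=[cyl(560,a,740,1.05) for a in az[:4]]
rows(A)
print(); rows([cyl(560,a,740,1.05) for a in az[4:14]],A[-1])
E
```

```text
0 [ 79. 208.]
200 [ 31. 160.]
300 [ -2. 129.]
360 [-25. 106.]
400 [-42.  89.]
slide [-10.0, -0.0, -6.0] ang [0.0, 0.17, -0.0]
slide [-24.0, -0.0, -15.0] ang [0.0, 0.34, -0.0]
slide [-39.0, -0.0, -23.0] ang [0.0, 0.52, -0.0]
slide [-54.0, -0.0, -32.0] ang [0.0, 0.69, -0.0]
slide [-69.0, -0.0, -41.0] ang [0.0, 0.86, -0.0]
slide [-84.0, -0.0, -49.0] ang [0.0, 1.04, -0.0]
slide [-87.0, -60.0, -49.0] ang [0.06, 1.04, -0.1]
slide [-97.0, -118.0, -49.0] ang [0.11, 1.03, -0.19]
slide [-112.0, -176.0, -49.0] ang [0.17, 1.03, -0.29]
slide [-134.0, -231.0, -50.0] ang [0.23, 1.02, -0.38]

slide [-2.0, -59.0, -3.0] ang [0.09, 0.0, -0.05]
slide [-6.0, -118.0, -11.0] ang [0.18, 0.0, -0.11]
slide [-14.0, -175.0, -24.0] ang [0.28, 0.0, -0.16]
slide [-25.0, -231.0, -43.0] ang [0.37, 0.0, -0.21]
slide [-38.0, -284.0, -67.0] ang [0.46, 0.0, -0.26]
slide [-55.0, -333.0, -95.0] ang [0.55, 0.0, -0.32]
slide [-74.0, -379.0, -128.0] ang [0.65, 0.0, -0.37]
slide [-95.0, -421.0, -165.0] ang [0.74, 0.0, -0.42]
slide [-118.0, -458.0, -206.0] ang [0.83, 0.0, -0.48]
slide [-143.0, -489.0, -249.0] ang [0.92, -0.0, -0.53]
```

Call:
step_arm(
  moves=[
    {"slide":[-10,0,-6],"angular":[0,0.17,0],"claw":1},
    {"slide":[-24,0,-15],"angular":[0,0.34,0],"claw":1},
    {"slide":[-39,0,-23],"angular":[0,0.52,0],"claw":1},
    {"slide":[-54,0,-32],"angular":[0,0.69,0],"claw":1},
    {"slide":[-69,0,-41],"angular":[0,0.86,0],"claw":1},
    {"slide":[-84,0,-49],"angular":[0,1.04,0],"claw":1},
    {"slide":[-87,-60,-49],"angular":[0.06,1.04,-0.1],"claw":1},
    {"slide":[-97,-118,-49],"angular":[0.11,1.03,-0.19],"claw":1},
    {"slide":[-112,-176,-49],"angular":[0.17,1.03,-0.29],"claw":1},
    {"slide":[-134,-231,-50],"angular":[0.23,1.02,-0.38],"claw":1},
  ],
)

```text
time_s: 2.7
tcp_pos: [382.0, -409.0, 739.3]
ee_rot: [2.22, -0.968, 1.285]
contact_force: [0.6, -0.7, -0.5]
grip_width: 88.1
```

```bash
python3 - <<'E'
from h import *
s=status.observe();print(s["joint_pos"].round(3),s["tcp_pos"].round(),s["contact_force"].round(1))
p,R=cur();z=R.apply([0,0,1]);print("tool z",z.round(2),"az",np.arctan2(p[1],p[0]))
az=np.linspace(-.84,.45,13)[1:]
rows([cyl(560,a,740,1.05) for a in az[:10]])
E
```

```text
[ 0.722 -0.232 -0.029  1.732  0.185  0.605 -0.225] [ 382. -409.  739.] [ 0.6 -0.7 -0.5]
tool z [ 0.59 -0.63 -0.5 ] az -0.8194652656944308
slide [-0.0, -49.0, -2.0] ang [0.08, 0.0, -0.05]
slide [-5.0, -108.0, -9.0] ang [0.17, 0.0, -0.1]
slide [-12.0, -167.0, -22.0] ang [0.26, 0.0, -0.15]
slide [-23.0, -223.0, -40.0] ang [0.35, 0.0, -0.21]
slide [-37.0, -277.0, -63.0] ang [0.45, 0.0, -0.26]
slide [-53.0, -327.0, -92.0] ang [0.54, 0.0, -0.31]
slide [-72.0, -374.0, -124.0] ang [0.63, 0.0, -0.37]
slide [-93.0, -417.0, -161.0] ang [0.73, 0.0, -0.42]
slide [-117.0, -454.0, -202.0] ang [0.82, 0.0, -0.48]
slide [-142.0, -487.0, -246.0] ang [0.91, -0.0, -0.53]
```

Call:
step_arm(
  moves=[
    {"slide":[0,-49,-2],"angular":[0.08,0,-0.05],"claw":1},
    {"slide":[-5,-108,-9],"angular":[0.17,0,-0.1],"claw":1},
    {"slide":[-12,-167,-22],"angular":[0.26,0,-0.15],"claw":1},
    {"slide":[-23,-223,-40],"angular":[0.35,0,-0.21],"claw":1},
    {"slide":[-37,-277,-63],"angular":[0.45,0,-0.26],"claw":1},
    {"slide":[-53,-327,-92],"angular":[0.54,0,-0.31],"claw":1},
    {"slide":[-72,-374,-124],"angular":[0.63,0,-0.37],"claw":1},
    {"slide":[-93,-417,-161],"angular":[0.73,0,-0.42],"claw":1},
    {"slide":[-117,-454,-202],"angular":[0.82,0,-0.48],"claw":1},
    {"slide":[-142,-487,-246],"angular":[0.91,0,-0.53],"claw":1},
  ],
)

```text
time_s: 3.95
tcp_pos: [544.5, 130.8, 740.7]
ee_rot: [-2.609, -0.309, -1.51]
contact_force: [0.9, 0.1, 0.4]
grip_width: 88.1
```

```bash
python3 - <<'E'
from h import *
s=status.observe();print(s["joint_pos"].round(3),s["tcp_pos"].round(),s["contact_force"].round(1))
p,R=cur();print("tool z",R.apply([0,0,1]).round(2),"az",np.arctan2(p[1],p[0]))
# to knob az .538: untilt and go to above knob r 667 z 560
n=10;L=np.linspace
rows([pose((x,y,z),ph,t) for x,y,z,ph,t in zip(*[np.r_[L(a,b,9)[1:],b,b] for a,b in((p[0],573),(p[1],342),(740,560),(.24,.18),(1.05,0))])])
E
```

```text
[ 0.179 -0.227 -0.415  1.71  -0.086  0.591  0.   ] [544. 131. 741.] [0.9 0.1 0.4]
tool z [ 0.84  0.2  -0.5 ] az 0.23581306103144095
slide [-15.0, -25.0, 20.0] ang [0.0, -0.13, 0.0]
slide [-30.0, -50.0, 39.0] ang [-0.0, -0.26, 0.01]
slide [-44.0, -75.0, 59.0] ang [-0.01, -0.39, 0.01]
slide [-59.0, -100.0, 78.0] ang [-0.01, -0.52, 0.02]
slide [-74.0, -125.0, 97.0] ang [-0.02, -0.65, 0.03]
slide [-88.0, -150.0, 117.0] ang [-0.02, -0.79, 0.03]
slide [-103.0, -175.0, 136.0] ang [-0.02, -0.92, 0.04]
slide [-118.0, -200.0, 156.0] ang [-0.02, -1.05, 0.05]
slide [-118.0, -200.0, 156.0] ang [-0.02, -1.05, 0.05]
slide [-118.0, -200.0, 156.0] ang [-0.02, -1.05, 0.05]
```

Call:
step_arm(
  moves=[
    {"slide":[-15,-25,20],"angular":[0,-0.13,0],"claw":1},
    {"slide":[-30,-50,39],"angular":[0,-0.26,0.01],"claw":1},
    {"slide":[-44,-75,59],"angular":[-0.01,-0.39,0.01],"claw":1},
    {"slide":[-59,-100,78],"angular":[-0.01,-0.52,0.02],"claw":1},
    {"slide":[-74,-125,97],"angular":[-0.02,-0.65,0.03],"claw":1},
    {"slide":[-88,-150,117],"angular":[-0.02,-0.79,0.03],"claw":1},
    {"slide":[-103,-175,136],"angular":[-0.02,-0.92,0.04],"claw":1},
    {"slide":[-118,-200,156],"angular":[-0.02,-1.05,0.05],"claw":1},
    {"slide":[-118,-200,156],"angular":[-0.02,-1.05,0.05],"claw":1},
    {"slide":[-118,-200,156],"angular":[-0.02,-1.05,0.05],"claw":1},
  ],
)

```text
time_s: 5.2
tcp_pos: [575.0, 338.8, 562.6]
ee_rot: [-3.125, -0.277, -0.004]
contact_force: [-0.6, 0.5, -0.4]
grip_width: 88.0
```

```bash
python3 - <<'E'
from h import *
s=status.observe();print(s["joint_pos"].round(3),s["tcp_pos"].round(),s["contact_force"].round(1))
p,R=cur();print("tool z",R.apply([0,0,1]).round(3),"x",R.apply([1,0,0]).round(3))
for z in(430,345):rows([pose((573,342,z),.18)])
cv2.imwrite("pics/a2.png",np.vstack([cv2.resize(eyes.get_image(n)[:,:,::-1],(480,300)) for n in M]))
E
```

```text
[-0.188  0.54  -0.759  1.034  0.363  1.684 -0.649] [575. 339. 563.] [-0.6  0.5 -0.4]
tool z [ 0.002  0.005 -1.   ] x [0.984 0.176 0.003]
slide [-2.0, -3.0, 133.0] ang [-0.0, -0.0, -0.0]
slide [-2.0, -3.0, 218.0] ang [-0.0, -0.0, -0.0]
```

View pics/a2.png

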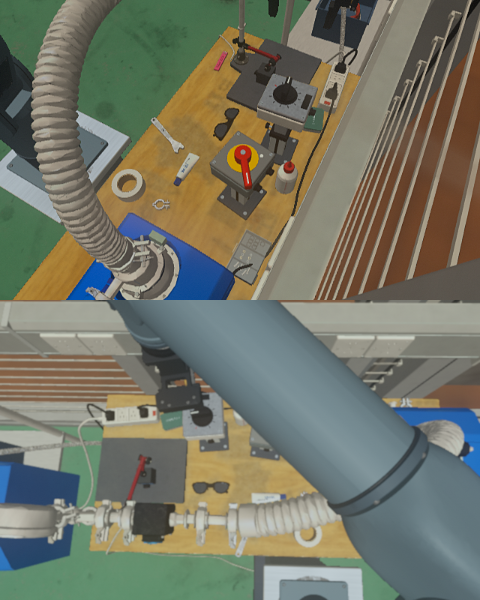

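The forearm passes well above the hose, with the elbow leaning right. The gripper is above the knob. I'll descend partway and check.

Call:
step_arm(
  moves=[
    {"slide":[-1,-1,20],"angular":[0,0,0],"claw":1},
    {"slide":[-2,-3,40],"angular":[0,0,0],"claw":1},
    {"slide":[-2,-3,60],"angular":[0,0,0],"claw":1},
    {"slide":[-2,-3,80],"angular":[0,0,0],"claw":1},
    {"slide":[-2,-3,100],"angular":[0,0,0],"claw":1},
    {"slide":[-2,-3,120],"angular":[0,0,0],"claw":1},
    {"slide":[-2,-3,133],"angular":[0,0,0],"claw":1},
    {"slide":[-2,-3,140],"angular":[0,0,0],"claw":1},
    {"slide":[-2,-3,140],"angular":[0,0,0],"claw":1},
    {"slide":[-2,-3,140],"angular":[0,0,0],"claw":1},
  ],
)

```text
time_s: 6.55
tcp_pos: [573.1, 342.3, 422.9]
ee_rot: [-3.125, -0.276, -0.003]
contact_force: [0.3, 0.3, -0.1]
grip_width: 88.1
```

```bash
python3 - <<'E'
from h import *
s=status.observe();print(s["joint_pos"].round(3),s["tcp_pos"].round(1),s["contact_force"].round(1))
p,R=cur();print("tool z",R.apply([0,0,1]).round(3),"x",R.apply([1,0,0]).round(3))
rows([pose((573,342,341),.18)])
a=eyes.get_image("side")[30:180,300:460,::-1];a=cv2.resize(a,(640,600),interpolation=cv2.INTER_CUBIC)
cv2.imwrite("pics/a3.png",a);cv2.imwrite("pics/t3.png",eyes.get_image("top")[:,:,::-1])
E
```

```text
[-0.146  0.582 -0.75   1.306  0.388  1.396 -0.701] [573.1 342.3 422.9] [ 0.3  0.3 -0.1]
tool z [ 0.002  0.005 -1.   ] x [0.985 0.175 0.003]
slide [-0.0, 1.0, 82.0] ang [-0.0, -0.0, -0.0]
```

View pics/a3.png

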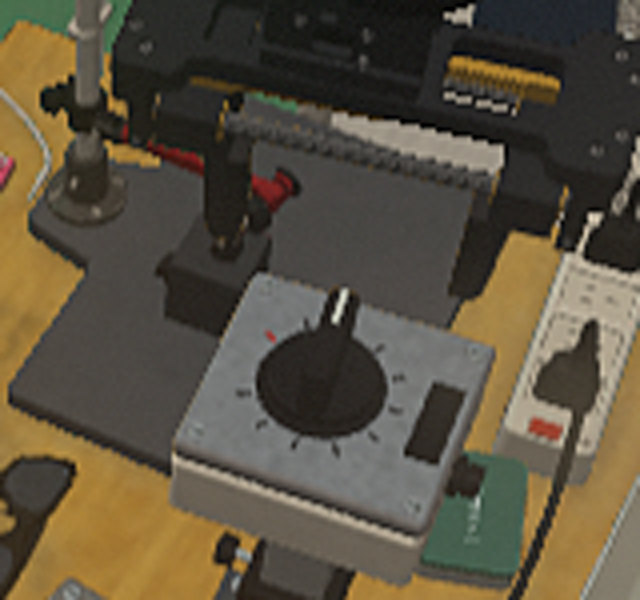

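The gripper is over the knob, with fingers at crop (225,190) and (480,240) straddling it. I'll descend to TCP z 352, so the tips stay 7 mm above the skirt, then close.

Call:
step_arm(
  moves=[
    {"slide":[0,0,15],"angular":[0,0,0],"claw":1},
    {"slide":[0,0,30],"angular":[0,0,0],"claw":1},
    {"slide":[0,0,45],"angular":[0,0,0],"claw":1},
    {"slide":[0,0,60],"angular":[0,0,0],"claw":1},
    {"slide":[0,0,71],"angular":[0,0,0],"claw":1},
    {"slide":[0,0,71],"angular":[0,0,0],"claw":1},
    {"slide":[0,0,71],"angular":[0,0,0],"claw":0.5},
    {"slide":[0,0,71],"angular":[0,0,0],"claw":0.3},
    {"slide":[0,0,71],"angular":[0,0,0],"claw":0.05},
    {"slide":[0,0,71],"angular":[0,0,0],"claw":0.05},
  ],
  squeeze=15,
)

```text
time_s: 7.9
tcp_pos: [573.0, 342.4, 351.2]
ee_rot: [-3.126, -0.276, -0.002]
contact_force: [0.0, 0.6, 0.1]
grip_width: 50.2
```

Call:
step_arm(
  moves=[
    {"slide":[0,0,0],"angular":[0,0,0],"claw":0.05},
    {"slide":[0,0,0],"angular":[0,0,0],"claw":0.05},
    {"slide":[0,0,0],"angular":[0,0,0],"claw":0.05},
    {"slide":[0,0,0],"angular":[0,0,0],"claw":0.05},
    {"slide":[0,0,0],"angular":[0,0,0],"claw":0.05},
    {"slide":[0,0,0],"angular":[0,0,0],"claw":0.05},
    {"slide":[0,0,0],"angular":[0,0,0],"claw":0.05},
    {"slide":[0,0,0],"angular":[0,0,0],"claw":0.05},
    {"slide":[0,0,0],"angular":[0,0,0],"claw":0.05},
    {"slide":[0,0,0],"angular":[0,0,0],"claw":0.05},
  ],
  squeeze=15,
)

```text
time_s: 9.15
tcp_pos: [573.7, 342.4, 351.1]
ee_rot: [-3.125, -0.275, -0.004]
contact_force: [5.3, 1.3, -2.6]
grip_width: 13.8
```

```bash
python3 - <<'E'
from h import *
s=status.observe();print(s["joint_pos"].round(3),s["tcp_pos"].round(1),s["contact_force"].round(1),s["ft_torque"].round(2),s["grip_width"])
print(Ro.from_rotvec(s["ee_rot"]).apply([1,0,0]).round(3))
E
```

```text
[-0.146  0.631 -0.732  1.403  0.424  1.264 -0.732] [573.7 342.4 351.1] [ 5.3  1.3 -2.6] [ 0.39 -1.09 -0.05] 13.822141916134925
[0.985 0.175 0.003]
```

The grip holds at 13.8 mm. I'll turn anticlockwise (negative about tool z) in steps.

Call:
step_arm(
  moves=[
    {"slide":[0.5,0,0],"angular":[0,0,-0.1],"claw":0.05},
    {"slide":[0.5,0,0],"angular":[0,0,-0.2],"claw":0.05},
    {"slide":[0.5,0,0],"angular":[0,0,-0.3],"claw":0.05},
    {"slide":[0.5,0,0],"angular":[0,0,-0.4],"claw":0.05},
    {"slide":[0.5,0,0],"angular":[0,0,-0.5],"claw":0.05},
    {"slide":[0.5,0,0],"angular":[0,0,-0.6],"claw":0.05},
    {"slide":[0.5,0,0],"angular":[0,0,-0.7],"claw":0.05},
    {"slide":[0.5,0,0],"angular":[0,0,-0.8],"claw":0.05},
    {"slide":[0.5,0,0],"angular":[0,0,-0.85],"claw":0.05},
    {"slide":[0.5,0,0],"angular":[0,0,-0.85],"claw":0.05},
  ],
  squeeze=25,
)

```text
time_s: 10.4
tcp_pos: [573.8, 342.4, 351.1]
ee_rot: [-2.735, -1.54, -0.005]
contact_force: [3.7, 0.6, -1.5]
grip_width: 13.5
```

```bash
cat > st.py <<'E'
from h import *
s=status.observe();x=Ro.from_rotvec(s["ee_rot"]).apply([1,0,0])
print(s["time_s"],s["joint_pos"].round(3),s["tcp_pos"].round(1),s["contact_force"].round(1),s["ft_torque"].round(2),s["grip_width"].round(1),"bar",round(np.arctan2(x[1],x[0])+1.571,3))
E
python3 st.py
```

```text
Traceback (most recent call last):
  File "st.py", line 3, in <module>
    print(s["time_s"],s["joint_pos"].round(3),s["tcp_pos"].round(1),s["contact_force"].round(1),s["ft_torque"].round(2),s["grip_width"].round(1),"bar",round(np.arctan2(x[1],x[0])+1.571,3))
                                                                                                                        ^^^^^^^^^^^^^^^^^^^^^
AttributeError: 'float' object has no attribute 'round'
```

```bash
sed -i 's/s\["grip_width"\].round(1)/round(s["grip_width"],1)/' st.py; python3 st.py
```

```text
10.4 [-0.053  0.691 -0.911  1.396  0.546  1.313  0.038] [573.8 342.4 351.1] [ 3.7  0.6 -1.5] [ 0.28 -0.77  0.06] 13.5 bar 2.596
```

Call:
step_arm(
  moves=[
    {"slide":[0,0,0],"angular":[0,0,-0.03],"claw":0.05},
    {"slide":[0,0,0],"angular":[0,0,-0.06],"claw":0.05},
    {"slide":[0,0,0],"angular":[0,0,-0.08],"claw":0.05},
    {"slide":[0,0,0],"angular":[0,0,-0.1],"claw":0.05},
    {"slide":[0,0,0],"angular":[0,0,-0.12],"claw":0.05},
    {"slide":[0,0,0],"angular":[0,0,-0.13],"claw":0.05},
    {"slide":[0,0,0],"angular":[0,0,-0.14],"claw":0.05},
    {"slide":[0,0,0],"angular":[0,0,-0.15],"claw":0.05},
    {"slide":[0,0,0],"angular":[0,0,-0.15],"claw":0.05},
    {"slide":[0,0,0],"angular":[0,0,-0.15],"claw":0.05},
  ],
)

```text
time_s: 11.65
tcp_pos: [573.7, 342.4, 351.1]
ee_rot: [-2.612, -1.74, -0.005]
contact_force: [3.9, 1.4, -1.2]
grip_width: 14.0
```

```bash
python3 st.py
```

```text
11.65 [-0.039  0.703 -0.942  1.395  0.568  1.323  0.174] [573.7 342.4 351.1] [ 3.9  1.4 -1.2] [ 0.42 -1.06 -0.5 ] 14.0 bar 2.746
```

The torque rose to 0.5 N·m, ten times the friction, at 2.75 rad against the expected 2.70, so the knob is at its stop. I'll release and rise.

Call:
step_arm(
  moves=[
    {"slide":[0,0,0],"angular":[0,0,-0.02],"claw":0.4},
    {"slide":[0,0,0],"angular":[0,0,-0.02],"claw":0.6},
    {"slide":[0,0,0],"angular":[0,0,-0.02],"claw":0.8},
    {"slide":[0,0,-5],"angular":[0,0,0],"claw":0.8},
    {"slide":[0,0,-25],"angular":[0,0,0],"claw":0.8},
    {"slide":[0,0,-50],"angular":[0,0,0],"claw":0.8},
    {"slide":[0,0,-75],"angular":[0,0,0],"claw":0.8},
    {"slide":[0,0,-100],"angular":[0,0,0],"claw":0.8},
    {"slide":[0,0,-100],"angular":[0,0,0],"claw":0.8},
    {"slide":[0,0,-100],"angular":[0,0,0],"claw":0.8},
  ],
)

```text
time_s: 12.9
tcp_pos: [573.3, 341.9, 450.6]
ee_rot: [-2.612, -1.741, -0.004]
contact_force: [-0.0, 0.1, -0.7]
grip_width: 70.5
```

```bash
python3 st.py; python3 - <<'E'
from h import *
a=eyes.get_image("side")[80:260,270:450,::-1];a=cv2.resize(a,(600,600),interpolation=cv2.INTER_CUBIC)
cv2.imwrite("pics/a4.png",a);
A=eyes.get_image("top")[:,:,::-1];cv2.imwrite("pics/t4.png",A)
E
```

```text
12.9 [-0.046  0.636 -0.973  1.252  0.513  1.502  0.225] [573.3 341.9 450.6] [-0.   0.1 -0.7] [-0.   -0.12 -0.01] 70.5 bar 2.747
```

View pics/a4.png

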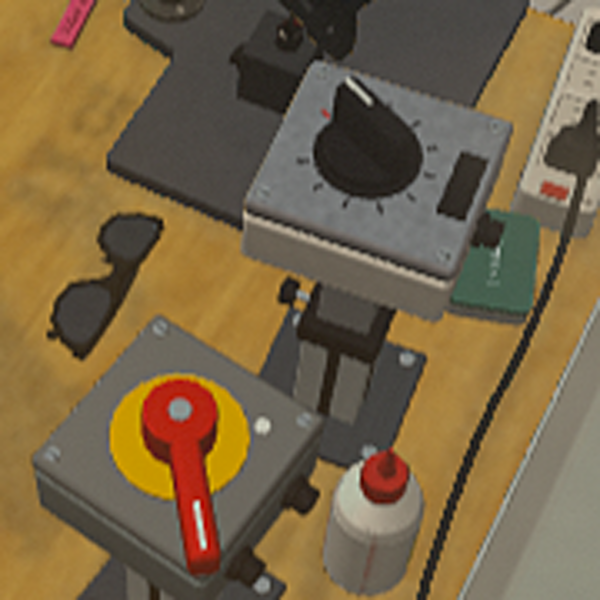

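The white line now runs from about (370,104) to (347,80) in the crop, towards the red mark. I'll check its angle and plan the lever push.

```bash
python3 - <<'E'
from h import *
k=lambda x,y:((x+.5)/3.333-.5+270,(y+.5)/3.333-.5+80)
a=plane("side",k(347,80),309.5);b=plane("side",k(371,104),309.5);r=plane("side",k(326,114),270)
print(a,b,r,"line",np.arctan2(*(a-b)[1::-1]),"tip-axis",np.arctan2(a[1]-342,a[0]-573.5),"mark",np.arctan2(r[1]-342,r[0]-573.5))
E
```

```text
[551.3231141  352.31523091 309.5       ] [569.19049013 343.61930522 309.5       ] [540.90414768 357.25714601 270.        ] line 2.6886472555043603 tip-axis 2.7062245399760068 mark 2.7038136051512964
```

The knob line reads 2.69–2.71 rad and the mark 2.70, so the knob is at its stop. Next is the isolator: closed fingers on the lever's clockwise side, with fixed yaw.

```bash
cat >> h.py <<'E'
AX=np.array([557.2,153.6]);PSI=-.145
def fin(th,gap,z,r=55):
    d=th-PSI;s=17.5*abs(np.sin(d))+9*abs(np.cos(d))
    p=AX+r*np.array([np.cos(th),np.sin(th)])-(8+s+gap)*np.array([-np.sin(th),np.cos(th)])
    return pose((*p,z),PSI)
E
python3 - <<'E'
from h import *
p,R=cur();g=fin(-.93,15,450)[0];print(g)
L=np.linspace
rows([pose(p+(g-p)*min(f*1.1,1),1.176+(PSI-1.176)*f) for f in np.r_[L(0,1,10)[1:],1]])
E
```

```text
[556.6245112   84.55974297 450.        ]
slide [-30.0, 10.0, -0.0] ang [-0.0, -0.0, 0.15]
slide [-60.0, 20.0, -0.0] ang [-0.0, -0.0, 0.29]
slide [-89.0, 31.0, -0.0] ang [-0.0, -0.0, 0.44]
slide [-119.0, 41.0, -0.0] ang [-0.0, -0.0, 0.59]
slide [-149.0, 51.0, -0.0] ang [-0.0, -0.0, 0.73]
slide [-179.0, 61.0, -1.0] ang [-0.0, -0.0, 0.88]
slide [-209.0, 71.0, -1.0] ang [-0.0, -0.0, 1.03]
slide [-238.0, 82.0, -1.0] ang [-0.0, -0.0, 1.17]
slide [-244.0, 84.0, -1.0] ang [-0.0, -0.0, 1.32]
slide [-244.0, 84.0, -1.0] ang [-0.0, -0.0, 1.32]
```

Call:
step_arm(
  moves=[
    {"slide":[-30,10,0],"angular":[0,0,0.15],"claw":0.5},
    {"slide":[-60,20,0],"angular":[0,0,0.29],"claw":0.3},
    {"slide":[-89,31,0],"angular":[0,0,0.44],"claw":0},
    {"slide":[-119,41,0],"angular":[0,0,0.59],"claw":0},
    {"slide":[-149,51,0],"angular":[0,0,0.73],"claw":0},
    {"slide":[-179,61,-1],"angular":[0,0,0.88],"claw":0},
    {"slide":[-209,71,-1],"angular":[0,0,1.03],"claw":0},
    {"slide":[-238,82,-1],"angular":[0,0,1.17],"claw":0},
    {"slide":[-244,84,-1],"angular":[0,0,1.32],"claw":0},
    {"slide":[-244,84,-1],"angular":[0,0,1.32],"claw":0},
  ],
)

```text
time_s: 14.25
tcp_pos: [556.9, 83.7, 450.4]
ee_rot: [-3.13, 0.226, 0.001]
contact_force: [0.6, 0.6, 1.4]
grip_width: 0.2
```

```bash
python3 st.py; python3 - <<'E'
from h import *
rows([fin(-.93,15,320)])
a=np.hstack([cv2.resize(eyes.get_image("side")[100:300,200:420,::-1],(440,400)),cv2.resize(eyes.get_image("top")[:,:,::-1][60:360,230:500],(360,400))])
cv2.imwrite("pics/a5.png",a)
E
```

```text
14.25 [ 0.337  0.351 -0.744  1.547  0.238  1.337 -0.576] [556.9  83.7 450.4] [0.6 0.6 1.4] [-0.08 -0.06 -0.  ] 0.2 bar 1.427
slide [-0.0, -0.0, 130.0] ang [-0.0, 0.0, 0.0]
```

View pics/a5.png

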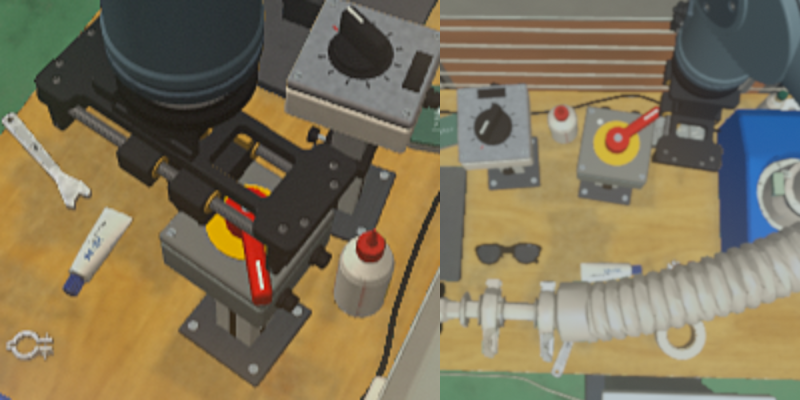

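The closed fingers are on the lever's clockwise side and the arm is clear of the hose. I'll descend.

Call:
step_arm(
  moves=[
    {"slide":[0,0,20],"angular":[0,0,0],"claw":0},
    {"slide":[0,0,40],"angular":[0,0,0],"claw":0},
    {"slide":[0,0,60],"angular":[0,0,0],"claw":0},
    {"slide":[0,0,80],"angular":[0,0,0],"claw":0},
    {"slide":[0,0,100],"angular":[0,0,0],"claw":0},
    {"slide":[0,0,115],"angular":[0,0,0],"claw":0},
    {"slide":[0,0,125],"angular":[0,0,0],"claw":0},
    {"slide":[0,0,130],"angular":[0,0,0],"claw":0},
    {"slide":[0,0,130],"angular":[0,0,0],"claw":0},
    {"slide":[0,0,130],"angular":[0,0,0],"claw":0},
  ],
)

```text
time_s: 15.6
tcp_pos: [557.5, 85.1, 321.6]
ee_rot: [-3.129, 0.226, -0.002]
contact_force: [-0.1, 0.7, -0.3]
grip_width: 0.4
```

```bash
python3 st.py; python3 - <<'E'
from h import *
L=np.linspace
rows([fin(-.93,5,320)]+[fin(t,0,320) for t in L(-.93,.3,10)[1:]]);print()
rows([fin(t,0,320) for t in [.36,.42,.48,.53,.57,.59]]+[fin(.59,20,320)],fin(.3,0,320))
E
```

```text
15.6 [ 0.303  0.46  -0.708  1.722  0.33   1.08  -0.654] [557.5  85.1 321.6] [-0.1  0.7 -0.3] [-0.04 -0.05 -0.03] 0.4 bar 1.427
slide [6.0, -6.0, 2.0] ang [-0.0, -0.0, 0.0]
slide [18.0, -14.0, 2.0] ang [-0.0, -0.0, 0.0]
slide [26.0, -19.0, 2.0] ang [-0.0, -0.0, 0.0]
slide [33.0, -26.0, 2.0] ang [-0.0, -0.0, 0.0]
slide [38.0, -34.0, 2.0] ang [-0.0, -0.0, 0.0]
slide [43.0, -43.0, 2.0] ang [-0.0, -0.0, 0.0]
slide [45.0, -52.0, 2.0] ang [-0.0, -0.0, 0.0]
slide [47.0, -58.0, 2.0] ang [-0.0, -0.0, 0.0]
slide [49.0, -64.0, 2.0] ang [-0.0, -0.0, 0.0]
slide [50.0, -70.0, 2.0] ang [-0.0, -0.0, 0.0]

slide [0.0, -3.0, 0.0] ang [0.0, 0.0, 0.0]
slide [-0.0, -6.0, 0.0] ang [0.0, 0.0, 0.0]
slide [-0.0, -9.0, 0.0] ang [0.0, 0.0, 0.0]
slide [-1.0, -12.0, 0.0] ang [0.0, 0.0, 0.0]
slide [-1.0, -14.0, 0.0] ang [0.0, 0.0, 0.0]
slide [-1.0, -15.0, 0.0] ang [0.0, 0.0, 0.0]
slide [12.0, -0.0, 0.0] ang [0.0, 0.0, 0.0]
```

Call:
step_arm(
  moves=[
    {"slide":[6,-6,1],"angular":[0,0,0],"claw":0},
    {"slide":[18,-14,1],"angular":[0,0,0],"claw":0},
    {"slide":[26,-19,1],"angular":[0,0,0],"claw":0},
    {"slide":[33,-26,1],"angular":[0,0,0],"claw":0},
    {"slide":[38,-34,1],"angular":[0,0,0],"claw":0},
    {"slide":[43,-43,1],"angular":[0,0,0],"claw":0},
    {"slide":[45,-52,1],"angular":[0,0,0],"claw":0},
    {"slide":[47,-58,1],"angular":[0,0,0],"claw":0},
    {"slide":[49,-64,1],"angular":[0,0,0],"claw":0},
    {"slide":[50,-70,1],"angular":[0,0,0],"claw":0},
  ],
)

```text
time_s: 16.85
tcp_pos: [617.1, 147.7, 320.6]
ee_rot: [-3.129, 0.226, -0.002]
contact_force: [1.2, -0.2, -0.5]
grip_width: 0.4
```

```bash
python3 st.py; python3 - <<'E'
from h import *
rows([fin(.59,0,320),fin(.59,20,320)])
E
```

```text
16.85 [ 0.154  0.583 -0.678  1.536  0.383  1.157 -0.742] [617.1 147.7 320.6] [ 1.2 -0.2 -0.5] [-0.04 -0.09 -0.02] 0.4 bar 1.427
slide [-2.0, -15.0, 1.0] ang [-0.0, -0.0, 0.0]
slide [12.0, 0.0, 1.0] ang [-0.0, -0.0, 0.0]
```

Call:
step_arm(
  moves=[
    {"slide":[0,-3,0],"angular":[0,0,0],"claw":0},
    {"slide":[0,-6,0],"angular":[0,0,0],"claw":0},
    {"slide":[0,-9,0],"angular":[0,0,0],"claw":0},
    {"slide":[-1,-12,0],"angular":[0,0,0],"claw":0},
    {"slide":[-1,-14,0],"angular":[0,0,0],"claw":0},
    {"slide":[-2,-15,0],"angular":[0,0,0],"claw":0},
    {"slide":[-2,-15,0],"angular":[0,0,0],"claw":0},
    {"slide":[-2,-15,0],"angular":[0,0,0],"claw":0},
    {"slide":[5,-7,0],"angular":[0,0,0],"claw":0},
    {"slide":[12,5,0],"angular":[0,0,0],"claw":0},
  ],
)

```text
time_s: 18.1
tcp_pos: [621.7, 145.6, 319.2]
ee_rot: [-3.128, 0.208, 0.02]
contact_force: [-35.1, 14.8, 3.7]
grip_width: 0.2
```

Call:
step_arm(
  moves=[
    {"slide":[3,10,0],"angular":[0,0,0],"claw":0},
    {"slide":[3,10,-20],"angular":[0,0,0],"claw":0},
    {"slide":[3,10,-50],"angular":[0,0,0],"claw":0},
    {"slide":[3,30,-80],"angular":[0,0,0],"claw":0},
    {"slide":[3,60,-110],"angular":[0,0,0],"claw":0},
    {"slide":[3,90,-140],"angular":[0,0,0],"claw":0},
    {"slide":[3,110,-150],"angular":[0,0,0],"claw":0},
    {"slide":[3,120,-150],"angular":[0,0,0],"claw":0},
    {"slide":[3,120,-150],"angular":[0,0,0],"claw":0},
    {"slide":[3,120,-150],"angular":[0,0,0],"claw":0},
  ],
)

```text
time_s: 19.35
tcp_pos: [613.2, 21.8, 468.8]
ee_rot: [-3.129, 0.223, 0.002]
contact_force: [-0.3, 0.2, 0.3]
grip_width: 0.3
```

```bash
python3 st.py; python3 - <<'E'
from h import *
a=np.hstack([cv2.resize(eyes.get_image("side")[80:300,240:440,::-1],(400,440),interpolation=2),cv2.resize(eyes.get_image("top")[:,:,::-1][100:320,220:420],(400,440),interpolation=2)])
cv2.imwrite("pics/a6.png",a)
E
```

```text
19.35 [ 0.374  0.437 -0.702  1.385  0.276  1.419 -0.465] [613.2  21.8 468.8] [-0.3  0.2  0.3] [-0.04 -0.05  0.01] 0.3 bar 1.429
```

View pics/a6.png

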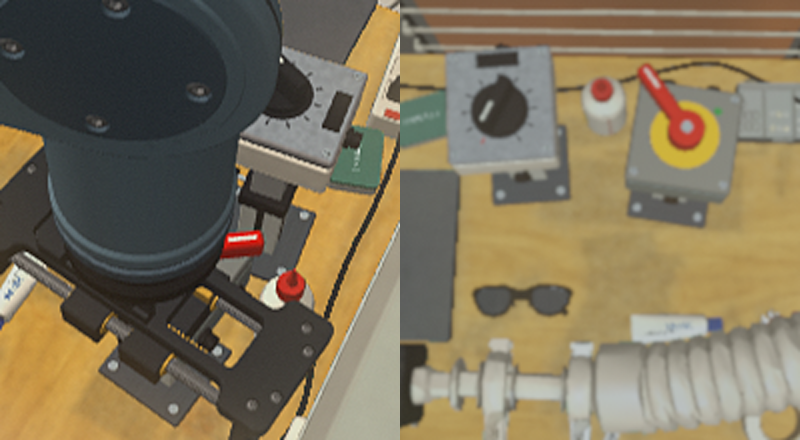

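The lever now points at upper left, with the green dot uncovered and the bottle, glasses and tube unmoved. While backing off, the gripper briefly read 38 N, probably the body against the back wall. I'll measure the lever angle and the bystanders.

```bash
python3 - <<'E'
from h import *
k=lambda x,y:((x-400+.5)/2-.5+220,(y+.5)/2-.5+100)
a=plane("top",k(687,127),274);b=plane("top",k(647,69),274);g=plane("top",k(717,112),244)
print(a,b,"lever",np.arctan2(*(b-a)[1::-1]),"green",np.arctan2(g[1]-AX[1],g[0]-AX[0]))
I=cv2.imread("pics/top0.png").astype(int);J=eyes.get_image("top")[:,:,::-1].astype(int)
for n,(u,v,w,h) in dict(bottle=(310,136,24,30),glasses=(254,238,56,24),tube=(332,254,52,20),knobbox=(242,122,60,66)).items():
    print(n,abs(I[v:v+h,u:u+w]-J[v:v+h,u:u+w]).mean().round(1))
E
```

```text
[556.90186001 153.35422018 274.        ] [617.22458827 193.90262185 274.        ] lever 0.5918174726756491 green -0.9269991563097768
bottle 4.0
glasses 2.9
tube 3.4
knobbox 5.4
```

The lever reads 0.59 against an expected 0.64, so I'll measure it better with the colour mask, against the start image.

```bash
python3 - <<'E'
from h import *
for nm,im in(("start",cv2.imread("pics/top0.png")),("now",eyes.get_image("top")[:,:,::-1].copy())):
    h=cv2.cvtColor(im,cv2.COLOR_BGR2HSV)
    k=((h[...,0]<8)|(h[...,0]>172))&(h[...,1]>130)&(h[...,2]>80)
    w=(h[...,1]<90)&(h[...,2]>150)
    for lab,m in(("red",k),("whiteline",w)):
        P=np.array([plane("top",(u,v),274)[:2]-AX for v in range(125,185) for u in range(325,410) if m[v,u]])
        r=np.hypot(*P.T);a=np.arctan2(P[:,1],P[:,0]);lo,hi=(28,76) if lab=="red" else(38,74)
        s=(r>lo)&(r<hi)&((abs(a+.93)<.3)|(abs(a-.62)<.3));print(nm,lab,s.sum(),a[s].mean().round(3) if s.any() else None, r[s].max().round() if s.any() else None)
E
```

```text
start red 138 -0.971 76.0
start whiteline 50 -0.795 73.0
now red 148 0.667 75.0
now whiteline 70 -0.454 73.0
```

With the opposite side-face biases at the two positions (about ±0.035), the mask gives −0.94 to 0.63, a turn of about 1.57 rad, so the lever is home. The arm is free in the air and touching nothing, so I'll hand in.

```bash
python3 -c "
from rig import workorder
print(workorder.close_job())"
```

```text
the job is handed in; nothing more can be done
None
```

I turned the speed knob to its low stop first, then threw the isolator handle to off. The job was handed in at about 19.5 s of the 54 s allowed.

- **Knob:** I gripped it and turned it anticlockwise until the torque rose to about 0.5 N·m, ten times its friction. Afterwards the camera put its white line at 2.69–2.71 rad and the red mark at 2.70 rad, so it is at the stop.
- **Handle:** I pushed it round with closed fingers and backed away. The green dot is uncovered. The colour mask showed a turn of about 1.57 rad after I corrected for the lever's visible side face (uncorrected, 1.64). A rougher hand-picked reading put the lever at 0.59 rad, against 0.64 expected.
- **Bystanders:** the bottle, glasses and grease tube look unmoved in the top view, and the arm ended clear of everything, reading no contact force.
- **Contact on retreat:** backing off the lever, the wrist force read 38 N, which is close to the 40 N limit. It was probably the gripper body against the back wall. It cleared at once, but I only have the reading at the end of that move, so a higher peak can't be ruled out.

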